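Stack the laundry things on the cork mat

ROBOT

A 6-joint arm with a two-finger parallel gripper is mounted at the origin on the work surface. World frame = base frame: x ahead of the robot, y to its left, z up, the work surface at z = 0. Lengths are in m, angles in rad, forces in N, time in s.
With the tool pointing down it reaches from about 0.275 to 0.875 m from the base axis. Payload 12.5 kg.
Tool frame: the origin (TCP) lies on the centre line of the jaws, within the pads' length; the fingertips stand 25 mm ahead of it and the grasp point (between the pads) lies 6 mm ahead of it; z points along the fingers, y is the line along which they close (so a half turn about z gives the same grasp; the last joint's range is limited). The gripper opens to 85 mm and grips with 20 to 120 N. Pads are 22 mm wide; open, the fingers measure 114 mm over their backs; the gripper's body (76 mm by 85 mm) begins 54 mm behind the grasp point. The pads swing forward as they close: fully open they stand 13 mm farther back than shut.
Start: joints at [-1.297, 0.351, 1.652, -0, 1.139, -0.085], TCP at [0.193, -0.515, 0.256] pointing down, gripper open.
Joint ranges: [-2.75, 2.75], [-0.79, 2.1], [0.01, 2.65], [-1.57, 4.71], [0.07, 3.14], [-2.87, 2.87]. Speed limits (rad/s): [2.22, 2.22, 2.79, 3.14, 3.14, 3.14].

INTERFACE

Orientations are given as a unit quaternion [x, y, z, w].
In Python, from cell import * gives the robot as it stands. The module is installed in compiled form; this text tells all that it offers.
- The arm moves only by the shell command python3 -m handwheel 'ROWS'. ROWS is JSON, a list of rows, each a list of 7 numbers: the shift along the tool's x, y, z in units of 50 cm (1.0 is 50 cm), then the turn, a rotation vector about the tool's x, y, z in units of pi/2 rad (1.0 is pi/2 rad), then the closure in counts, from 0 (fully open) to 255 (shut). A call has 1 to 12 rows; each row is the pose to reach, as a shift and turn from the pose commanded when the call began, along the tool's axes at that moment; what a row does not reach only later rows make up. A row lasts 1/8 s, in which the tool goes at most 62.5 mm and 10.7 degrees, less where a joint would pass 70% of its speed; a pose out of reach is approached as far as the arm can. A call with a number of a shift or a turn outside -1 to 1 is refused whole. A call with a gripper value outside its range is refused whole. The fingers move at their own pace and stop on an object; the grip force is fixed at half the most. Time passes only in rows, so rows that repeat a pose let the fingers close. It gives the time, the measured TCP pose, the force, the opening and the grip force at its end, in the units of the state.
- observe(): the state, without advancing time (a new reading comes with each control period).
- capture(name): name is "scene" or "top" or "wrist"; returns a dict with "frame" (400x640x3 uint8, blue, green, red), "fx", "fy", "cx", "cy" (pixels), "R" (3x3) and "t" (3): a world point X has camera coordinates R X + t; the wrist camera has in their place "tool_from_camera" (4x4, takes a point from camera to tool coordinates, whose origin is the TCP and whose axes are the flange's). Camera axes: x right, y down, z forward; pixel columns grow to the right and rows downward; lengths in m; the calibration is good to about 2 mm. A picture is of the moment at which its call begins: read the wrist's pose just before it. There is no depth.
- job_done(): hands the job in; it is judged then, once.
Trained networks look in the newest picture that a camera, given by its name, has taken for a name from the list of things; names that differ only in an ending like _2 or _b are one class to them, and where a whole thing is asked for, a point or a joint stands for the part that bears it (a point fixed in the world has none). Each returns a list of dicts, best first, with "confidence" (0 to 1); they miss things now and then, are a little off and sometimes report something else, mostly with a low value. They report only what shows in the picture. A call takes as long as a camera call. They do not tell look-alikes from the thing itself.
- regions_of(camera, name): "region" (400x640 bool, what is visible of it) and "bbox" ([centre column, centre row, width, height] in pixels, round what is visible of it).
The state is a dict: "time_s": time; "joints": joint angles; "qvel": joint speeds; "joint_efforts": joint torques, N m; "ee_pos": TCP position; "ee_rot": TCP orientation; "ft_force": force on the tool from outside, world axes, zero at the start; "moment": the same for the moment, N m; "grip_width": opening from 0.0 (shut) to 1.0 (fully open); "grip_force": force on a finger pad.
Only numpy, scipy, OpenCV 4.12 (cv2) and the standard library are available. Lean on these libraries where they do the work, as an engineer would, in place of code of your own. Each camera call takes 0.05 s, during which the arm holds its last target. There are 200 camera calls.

TASK

Make room on the laundry shelf by building one upright tower on the round cork mat: first the blue tin in the middle of the mat, then the clear canister with the white lid centred on the tin, then the open wooden peg box (mouth up) centred on the canister's lid, and last the orange dryer ball seated in the mouth of the peg box. Leave the teal spray bottle and the rack of clothes pegs where they stand.

Things in the scene. Friction and masses are not known exactly. Their poses are not given: they have to be found in the camera images.
- tin_mid (a point): Closed blue painted tin, an upright cylinder, diameter 64 mm, height 40 mm, flat top, about 220 g. The point is its centre, 20 mm above its underside; z is its upright axis.
- canister_mid (a point): Closed clear acrylic canister with coloured tablets inside and a flat white lid, an upright cylinder, diameter 60 mm, height 55 mm (the lid is the top 10 mm and has the same diameter), about 180 g. The point is its centre, 27.5 mm above its underside; z is its upright axis.
- peg_box_mid (a point): Small empty wooden peg box, open at the top, square, 56 x 56 mm outside and 42 mm high, walls and floor 5 mm (mouth 46 x 46 mm), about 90 g. The point is its centre, 21 mm above its underside; x and y run square to its side walls, z points up out of the mouth. Its yaw in the tower does not matter.
- ball_mid (a point): Orange silicone dryer ball with small nubs, a rigid ball of diameter 60 mm, about 70 g. The point is its centre. At the start it rests in the yellow ring, centre 36 mm above the shelf. Seated in the peg box's mouth its centre is 19 mm above the box's rim.
- ball_ring: Yellow plastic ring, fixed, outer diameter 54 mm, hole 36 mm, height 12 mm, in which the ball rests at the start. Origin at the centre of its underside.
- cork_mat: Round cork mat, diameter 100 mm, 4 mm thick, fixed on the shelf: the place for the tower. Origin at the centre of its underside, on the shelf surface.
- black_mat: Square black rubber mat, 100 x 100 mm, 4 mm thick, fixed: not used. Origin at the centre of its underside.
- spray: Teal spray bottle with white head, a bystander standing loose, body diameter 64 mm, height 186 mm, head reaching 50 mm from the axis along its own -x. Origin at the centre of its underside. Do not disturb.
- peg_rack: Wooden rack with three plastic clothes pegs (red, yellow, green) upright in its slots, all one loose bystander, 60 x 157 mm (x, y), 87 mm high. Origin at the centre of its underside. Do not disturb.
Not all that is in view belongs to the job. Of the things that look like the part that bears tin_mid, take the one that is farthest to the robot's right at the start.

How it is judged:
By the outcome, as a careful person would: the job done as asked, in the order asked, and still so for the second after the job is handed in, with the robot touching nothing.
It also fails if it takes over 136 s, if anything falls off the work surface, if the arm or the gripper's body presses on something with over 40 N, if the wrist force passes 120 N, or if a joint passes its speed limit or range.

## Working session

There is one attempt and no reset: what is moved stays moved. The work goes in short steps, Python scripts to look and compute and a shell command to move; the robot and the scene stay as the last step left them, time stands still between calls to the robot, and variables do not carry over. Pictures are saved under pics/ and viewed, at most 18 in all, crops included, and the job is handed in when it is done.

```bash
mkdir -p pics
cat > h.py <<'E'
from cell import *
import numpy as np, cv2
from scipy.spatial.transform import Rotation as Rn
def cam(name):
    s=observe(); c=capture(name)
    if name=="wrist":
        T=np.eye(4); T[:3,:3]=Rn.from_quat(s["ee_rot"]).as_matrix(); T[:3,3]=s["ee_pos"]
        M=T@np.array(c["tool_from_camera"]); c["R"]=M[:3,:3].T; c["t"]=-M[:3,:3].T@M[:3,3]
    return c
def ray(c,u,v,z):
    R=np.array(c["R"]);t=np.array(c["t"]); o=-R.T@t
    d=R.T@np.array([(u-c["cx"])/c["fx"],(v-c["cy"])/c["fy"],1]); return o+d*(z-o[2])/d[2]
def proj(c,X):
    p=np.array(c["R"])@np.array(X)+np.array(c["t"]); return np.array([c["fx"]*p[0]/p[2]+c["cx"],c["fy"]*p[1]/p[2]+c["cy"]])
def totool(X,zlow=None):
    s=observe(); R=Rn.from_quat(s["ee_rot"]).as_matrix(); return R.T@(np.array(X)-s["ee_pos"])
E
cat > a.py <<'E'
from h import *
s=observe(); print(s)
H=dict(tin_mid=.04,canister_mid=.055,peg_box_mid=.042,ball_mid=.036,ball_ring=.012,cork_mat=.004,black_mat=.004,spray=.1,peg_rack=.06)
for n in ("scene","top"):
    c=cam(n); cv2.imwrite(f"pics/{n}0.png",c["frame"]); print(n,"cam at",-np.array(c["R"]).T@np.array(c["t"]))
    for k,h in H.items():
        for r in regions_of(n,k):
            b=r["bbox"]; print(k,round(r["confidence"],2),np.round(b),np.round(ray(c,b[0],b[1],h if n=="top" else h/2),3)[:2])
E
python3 a.py
```

```text
{'time_s': 0.0, 'joints': array([-1.29660367e+00,  3.51229549e-01,  1.65243780e+00, -5.55597237e-06,
        1.13907508e+00, -8.46068733e-02]), 'qvel': array([-0.00082856,  0.00128638, -0.00061465,  0.00136546,  0.00097092,
        0.00028996]), 'joint_efforts': array([-6.10639436e-04, -5.06100261e+01, -2.91410351e+01, -6.54188784e-05,
        4.50476218e-03,  1.47789546e-06]), 'ee_pos': array([ 0.19306995, -0.51467645,  0.25575685]), 'ee_rot': array([ 9.83950605e-01,  1.78440118e-01, -5.69250382e-05, -5.72070562e-04]), 'ft_force': array([-0.58903745,  0.14573666, -0.38593761]), 'moment': array([-0.03024484,  0.02568228,  0.01995838]), 'grip_force': 0.0, 'grip_width': 0.9999686993895807}
scene cam at [1.53693865 0.42533918 0.86330535]
tin_mid 0.92 [461. 213.  20.  23.] [0.335 0.414]
tin_mid 0.79 [449. 266.  17.  28.] [0.584 0.419]
tin_mid 0.62 [426. 233.  24.  28.] [0.469 0.335]
tin_mid 0.55 [465. 248.  21.  29.] [0.493 0.449]
canister_mid 0.77 [239. 176.  18.  17.] [ 0.427 -0.312]
peg_box_mid 0.93 [289. 200.  23.  24.] [ 0.48  -0.101]
ball_mid 0.54 [356. 207.  21.  18.] [0.427 0.107
[... 264 characters left out ...]
ck 0.81 [176. 210.  51.  42.] [ 0.671 -0.389]
top cam at [0.41399115 0.01562279 1.22668294]
tin_mid 0.93 [187. 199.  26.  19.] [0.483 0.435]
tin_mid 0.91 [225. 208.  23.  18.] [0.458 0.325]
tin_mid 0.69 [196. 252.  26.  21.] [0.333 0.404]
tin_mid 0.63 [203. 162.  24.  25.] [0.588 0.391]
canister_mid 0.82 [452. 221.  26.  24.] [ 0.425 -0.314]
peg_box_mid 0.79 [378. 204.  22.  23.] [ 0.471 -0.108]
peg_box_mid 0.52 [301. 145.  32.  37.] [0.638 0.11 ]
ball_mid 0.74 [303. 212.  20.  22.] [0.446 0.103]
ball_mid 0.49 [224. 207.  25.  19.] [0.459 0.329]
cork_mat 0.88 [302. 144.  31.  34.] [0.649 0.11 ]
spray 0.71 [207. 118.  35.  47.] [0.704 0.366]
peg_rack 0.78 [476. 135.  60.  22.] [ 0.666 -0.383]
```

Run:
```python
import cv2
s=cv2.imread("pics/scene0.png");t=cv2.imread("pics/top0.png")
cv2.imwrite("pics/s1.png",cv2.resize(s[140:340,130:530],None,fx=2,fy=2,interpolation=2))
cv2.imwrite("pics/t1.png",cv2.resize(t[80:300,150:530],None,fx=2.1,fy=2.1,interpolation=2))
```

```text
(no output)
```

View pics/s1.png

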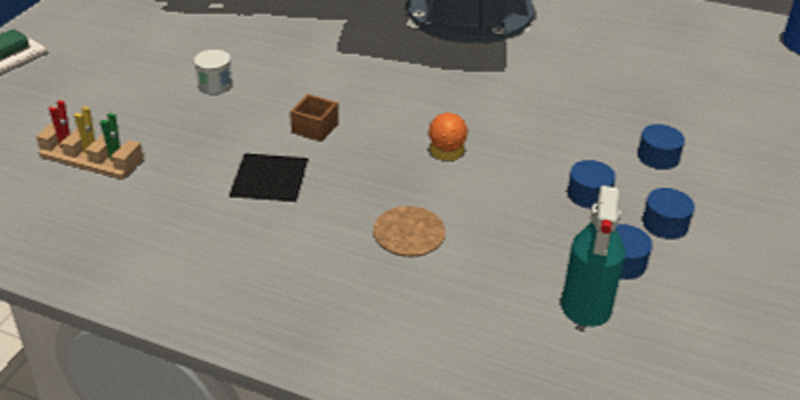

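View pics/t1.png

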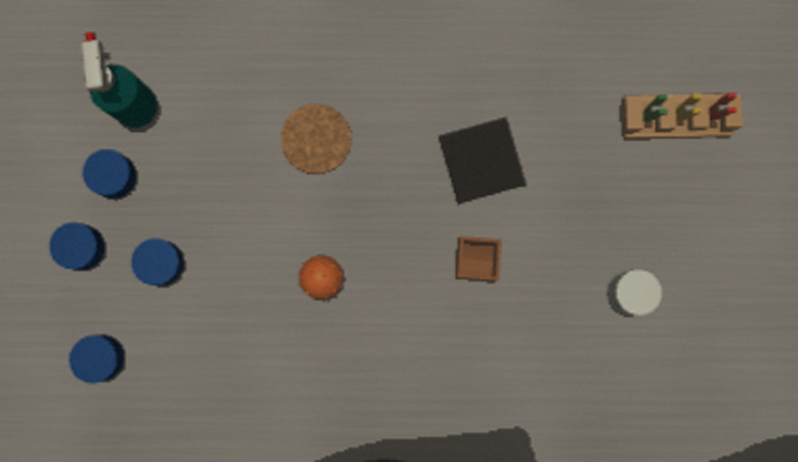

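There are four identical blue tins, listed by their pixels in the top view: (187,199) y≈.435, (225,208) y≈.327, (196,252) y≈.404 and (203,162) y≈.39. The robot's right is -y, so the one at top (225,208), scene (426,233), fits because it has the smallest y. The cork mat is at top (302,144). I'll move above the tin and confirm it in a close crop.

```bash
R='[.544,-.696,0,0,0,0,0]'; python3 -m handwheel '[[0.54,-0.70,0,0,0,0,0],[0.54,-0.70,0,0,0,0,0],[0.54,-0.70,0,0,0,0,0],[0.54,-0.70,0,0,0,0,0],[0.54,-0.70,0,0,0,0,0],[0.54,-0.70,0,0,0,0,0],[0.54,-0.70,0,0,0,0,0],[0.54,-0.70,0,0,0,0,0],[0.54,-0.70,0,0,0,0,0],[0.54,-0.70,0,0,0,0,0],[0.54,-0.70,0,0,0,0,0]]'
cat > w.py <<'E'
import sys
from h import *
c=cam("wrist"); s=observe(); print("pos",np.round(s["ee_pos"],4),"yaw",np.round(Rn.from_quat(s["ee_rot"]).as_euler("ZYX",degrees=True),1),"t",s["time_s"],"w",s["grip_width"],"F",np.round(s["ft_force"],1))
cv2.imwrite("pics/w%s.png"%sys.argv[1],c["frame"]); print("cam",np.round(-c["R"].T@c["t"],3))
for a in sys.argv[2:]:   # name:z
    n,z=a.split(":")
    for r in regions_of("wrist",n)[:4]:
        b=r["bbox"]; m=r["region"].astype(np.uint8); (u,v),(w,h),th=cv2.minAreaRect(cv2.findNonZero(m))
        X=ray(c,u,v,float(z)); print(n,round(r["confidence"],2),np.round(b),"rect",np.round([u,v,w,h,th],1),"X",np.round(X,4),"tool/0.5",np.round(totool(X)/.5,3))
E
```

```text
time_s: 2.38
ee_pos: [0.3228, -0.0935, 0.2562]
ee_rot: [0.984, 0.177, -0.0, -0.0]
ft_force: [-0.7, 0.8, -0.1]
grip_width: 1.001
grip_force: 0.0
```

```bash
python3 -m handwheel '[[0.55,-0.69,0,0,0,0,0],[0.55,-0.69,0,0,0,0,0],[0.55,-0.69,0,0,0,0,0],[0.55,-0.69,0,0,0,0,0],[0.55,-0.69,0,0,0,0,0],[0.55,-0.69,0,0,0,0,0],[0.55,-0.69,0,0,0,0,0],[0.55,-0.69,0,0,0,0,0],[0.55,-0.69,0,0,0,0,0],[0.55,-0.69,0,0,0,0,0],[0.55,-0.69,0,0,0,0,0],[0.55,-0.69,0,0,0,0,0]]'; python3 w.py 1 tin_mid:0.02
```

```text
time_s: 3.88
ee_pos: [0.4595, 0.3266, 0.2566]
ee_rot: [0.984, 0.178, 0.0, -0.0]
ft_force: [0.6, -0.4, -0.8]
grip_width: 0.998
grip_force: 0.0
pos [0.4594 0.3268 0.2565] yaw [  20.5   -0.  -180. ] t 3.925 w 0.999263333103703 F [0.3 0.4 0.5]
cam [0.534 0.355 0.374]
tin_mid 0.86 [220. 242.  64.  58.] rect [218.5 240.1  61.   57.    2.2] X [0.3361 0.4134 0.02  ] tool/0.5 [-0.17  -0.249  0.473]
tin_mid 0.76 [295.  33.  66.  63.] rect [295.   30.5  68.   61.    0. ] X [0.5845 0.4009 0.02  ] tool/0.5 [ 0.286 -0.051  0.473]
tin_mid 0.63 [226. 110.  72.  65.] rect [225.5 108.5  70.2  64.5  18.4] X [0.4881 0.446  0.02  ] tool/0.5 [ 0.137 -0.203  0.473]
tin_mid 0.55 [321. 165.  63.  60.] rect [320.  164.5  58.7  60.1  45. ] X [0.4666 0.3303 0.02  ] tool/0.5 [ 0.016 -0.001  0.473]
```

View pics/w1.png

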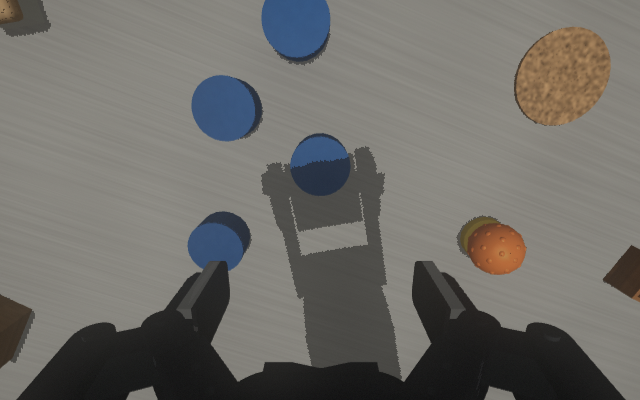

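The wrist view shows four tins. The one at (320,165) is farthest right (smallest y) and sits right under the gripper, and the cork mat is at (563,76). I'll make one enlarged crop to confirm, and fit the silhouettes.

```bash
cat >> h.py <<'E'
from scipy.optimize import least_squares
a=np.linspace(0,2*np.pi,48)
def cyl(d,z0,z1): return np.array([[d/2*np.cos(t),d/2*np.sin(t),z] for z in(z0,z1) for t in a])
def ball(d,zc):
    g=np.random.default_rng(0).normal(size=(1500,3)); return g/np.linalg.norm(g,axis=1)[:,None]*d/2+[0,0,zc]
def box(w,z0,z1,yaw=0):
    r=np.deg2rad(yaw); return np.array([[w/2*(i*np.cos(r)-j*np.sin(r)),w/2*(i*np.sin(r)+j*np.cos(r)),z] for z in(z0,z1) for i in(-1,1) for j in(-1,1)])
def fit(c,pts,region,x0):
    ys,xs=np.nonzero(region); e=np.array([xs.min(),xs.max()+1,ys.min(),ys.max()+1])
    def f(p):
        q=np.array([proj(c,X) for X in pts+[p[0],p[1],0]]); return np.r_[q.min(0)[0],q.max(0)[0],q.min(0)[1],q.max(0)[1]]-e
    r=least_squares(f,x0[:2]); return r.x,np.round(r.fun,1)
E
cat > f.py <<'E'
import sys
from h import *
MODEL=dict(tin_mid=cyl(.064,0,.04),canister_mid=cyl(.06,0,.055),cork_mat=cyl(.1,0,.004),ball_mid=ball(.06,.036),peg_box_mid=box(.056,0,.042))
cn=sys.argv[1]; c=cam(cn); s=observe(); cv2.imwrite("pics/%s.png"%sys.argv[2],c["frame"]); print("pos",np.round(s["ee_pos"],4),"t",s["time_s"],"w",s["grip_width"],"F",np.round(s["ft_force"],1))
for n in sys.argv[3:]:
    n,_,off=n.partition(":"); off=float(off or 0)
    for r in regions_of(cn,n)[:4]:
        b=r["bbox"]; P=MODEL[n]+[0,0,off]; x,res=fit(c,P,r["region"],ray(c,b[0],b[1],P[:,2].mean()))
        print(n,round(r["confidence"],2),np.round(b),"xy",np.round(x,4),"res",res,"tool/0.5",np.round(totool([*x,0])/.5,4))
E
python3 f.py wrist w2 tin_mid cork_mat; python3 -c "
import cv2;cv2.imwrite('pics/w2c.png',cv2.resize(cv2.imread('pics/w2.png')[60:260,170:430],None,fx=2.5,fy=2.5))"
```

```text
pos [0.4594 0.327  0.2564] t 4.025 w 1.0024450581566653 F [-0.2  0.3 -0.4]
tin_mid 0.93 [298.  32.  69.  61.] xy [0.5811 0.3969] res [ 0.4 -0.4 -7.6  9.7] tool/0.5 [ 0.2769 -0.0453  0.5128]
tin_mid 0.91 [227. 108.  67.  67.] xy [0.489  0.4426] res [-0.3  0.3  0.4 -0.5] tool/0.5 [ 0.1365 -0.1956  0.5128]
tin_mid 0.86 [221. 242.  61.  58.] xy [0.336 0.411] res [-0.3  0.4 -2.5  2.5] tool/0.5 [-0.1722 -0.2437  0.5127]
tin_mid 0.77 [320. 166.  62.  63.] xy [0.4678 0.3299] res [-0.   0.  -0.1  0.1] tool/0.5 [0.0177 0.0006 0.5127]
cork_mat 0.56 [563.  75. 100.  98.] xy [0.6452 0.1162] res [ 0. -0.  0. -0.] tool/0.5 [0.1998 0.5256 0.5127]
```

View pics/w2c.png

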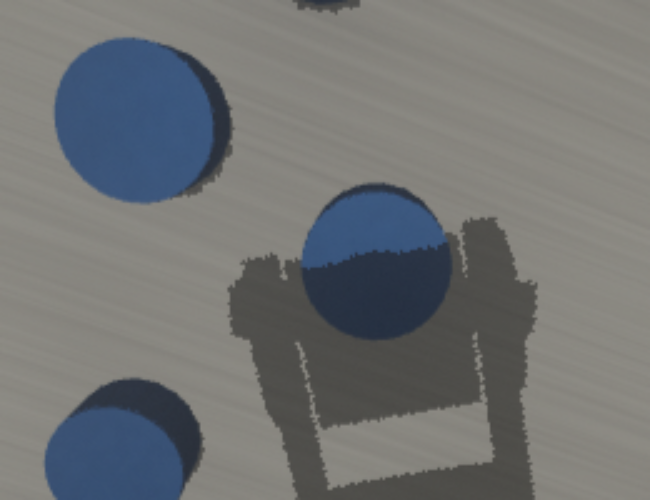

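The crop confirms it: the rightmost tin is at crop centre (377,265), clear of its neighbours, with the gripper's shadow across it. Going down partway for another look.

```bash
python3 -m handwheel '[[0.017,0,0.1,0,0,0,0],[0.017,0,0.24,0,0,0,0],[0.017,0,0.24,0,0,0,0],[0.017,0,0.24,0,0,0,0]]'; python3 f.py wrist w3 tin_mid cork_mat; python3 f.py top t3 cork_mat canister_mid
```

```text
time_s: 4.62
ee_pos: [0.4679, 0.3305, 0.1376]
ee_rot: [0.984, 0.179, 0.0, -0.0]
ft_force: [0.2, -0.4, -0.3]
grip_width: 1.002
grip_force: 0.0
pos [0.4683 0.3308 0.1385] t 4.675 w 0.9976201996467746 F [-0.1 -0.2  0.1]
tin_mid 0.95 [285.  30. 101.  55.] xy [0.5671 0.3925] res [  0.3  -0.3 -24.4  35.5] tool/0.5 [ 0.2271 -0.0459  0.2784]
tin_mid 0.89 [321. 208.  93.  92.] xy [0.4674 0.3304] res [ 0.5 -0.5 -0.7  0.6] tool/0.5 [-0.0032  0.0003  0.2775]
tin_mid 0.59 [179. 126. 111. 100.] xy [0.4893 0.4434] res [-0.4  0.5  0.5 -0.6] tool/0.5 [ 0.1172 -0.1959  0.2781]
cork_mat 0.96 [622.  88.  35. 114.] xy [0.6201 0.1474] res [-54.2  51.3  -7.2  17.1] tool/0.5 [0.1544 0.4502 0.2776]
cork_mat 0.68 [544. 299.  61.  48.] xy [0.4435 0.1013] res [-26.3  25.3 -18.3  25.9] tool/0.5 [-0.2088  0.4124  0.2763]
pos [0.4682 0.3307 0.1384] t 4.825 w 0.9994692088151059 F [-0.3  0.3  0.4]
cork_mat 0.82 [301. 145.  34.  39.] xy [0.6439 0.112 ] res [ 0.6 -0.6  0.2 -0.2] tool/0.5 [0.1751 0.5328 0.2763]
canister_mid 0.96 [454. 221.  22.  23.] xy [ 0.4283 -0.3243] res [-1.3  1.2 -0.3  0.3] tool/0.5 [-0.5345  1.1985  0.2738]
```

```bash
python3 -m handwheel '[[-0.003,0,0.10,0,0,0,0],[-0.003,0,0.19,0,0,0,0],[-0.003,0,0.215,0,0,0,0],[-0.003,0,0.215,0,0,0,255],[-0.003,0,0.215,0,0,0,255],[-0.003,0,0.215,0,0,0,255],[-0.003,0,0.215,0,0,0,255],[-0.003,0,0.215,0,0,0,255],[-0.003,0,0.215,0,0,0,255],[-0.003,0,0.215,0,0,0,255]]'
```

```text
time_s: 6.18
ee_pos: [0.4668, 0.3302, 0.0305]
ee_rot: [0.984, 0.178, 0.001, -0.0]
ft_force: [-1.1, 0.2, 7.7]
grip_width: 0.737
grip_force: 66.1
```

```bash
python3 -m handwheel '[[0,0,-0.1,0,0,0,255],[0,0,-0.2,0,0,0,255],[0.04,0.11,-0.2,0,0,0,255],[0.08,0.22,-0.2,0,0,0,255],[0.12,0.33,-0.2,0,0,0,255],[0.16,0.44,-0.2,0,0,0,255],[0.182,0.529,-0.2,0,0,0,255],[0.182,0.529,-0.2,0,0,0,255],[0.182,0.529,-0.2,0,0,0,255]]'; python3 f.py wrist w4 tin_mid:.1 cork_mat; python3 f.py top t4 cork_mat
```

```text
time_s: 7.3
ee_pos: [0.6436, 0.1142, 0.129]
ee_rot: [0.984, 0.178, -0.0, -0.0]
ft_force: [-0.4, -0.1, -3.5]
grip_width: 0.734
grip_force: 67.8
pos [0.6435 0.1147 0.129 ] t 7.35 w 0.7328920008610964 F [-0.4 -0.5 -2.5]
tin_mid 0.84 [319. 284. 162. 164.] xy [0.6453 0.115 ] res [-1.5  1.5 -1.8  2.2] tool/0.5 [0.0036 0.0013 0.258 ]
tin_mid 0.35 [260. 367.  18.   9.] xy [0.5854 0.1215] res [-62.2  62.9 -65.5  85.2] tool/0.5 [-0.104  -0.0532  0.2581]
cork_mat 0.88 [321. 179. 124.  87.] xy [0.6551 0.1193] res [ -0.5   0.5 -14.6  18.5] tool/0.5 [2.48e-02 1.00e-04 2.58e-01]
pos [0.6436 0.1149 0.129 ] t 7.5 w 0.7323305225037915 F [ 0.2  1.  -3.4]
```

View pics/w4.png

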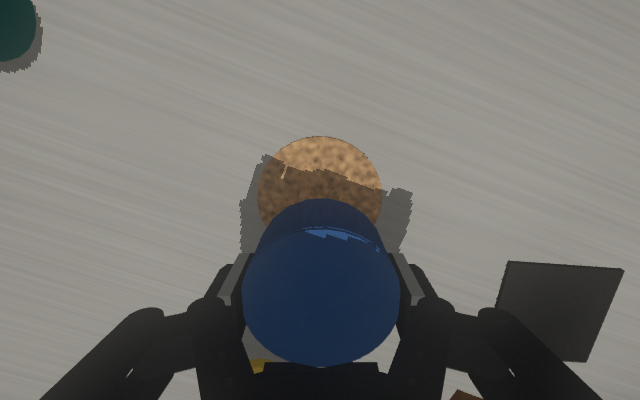

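The tin is held at (320,284) above the mat, whose top edge is at (320,136) and whose sides are at columns 258 and 382. Within a few mm it's centred under the tool. Lowering.

```bash
python3 -m handwheel '[[0.001,0,0.08,0,0,0,255],[0.001,0,0.14,0,0,0,255],[0.001,0,0.17,0,0,0,255],[0.001,0,0.18,0,0,0,255],[0.001,0,0.187,0,0,0,255],[0.001,0,0.187,0,0,0,255]]'
```

```text
time_s: 8.3
ee_pos: [0.6449, 0.1142, 0.036]
ee_rot: [0.984, 0.178, 0.001, 0.0]
ft_force: [-1.2, 0.3, -2.8]
grip_width: 0.732
grip_force: 67.9
```

```bash
python3 -m handwheel '[[0,0,0.003,0,0,0,255],[0,0,0.003,0,0,0,255],[0,0,0.003,0,0,0,0],[0,0,0.003,0,0,0,0],[0,0,0.003,0,0,0,0],[0,0,0.003,0,0,0,0],[0,0,0.003,0,0,0,0],[0,0,-0.10,0,0,0,0],[0,0,-0.20,0,0,0,0],[0,0,-0.22,0,0,0,0],[-0.06,0,-0.22,0,0,0,0],[-0.06,0,-0.22,0,0,0,0]]'; python3 f.py wrist w5 tin_mid:.004 cork_mat;  python3 f.py top t5 tin_mid:.004
```

```text
time_s: 9.8
ee_pos: [0.615, 0.1032, 0.1446]
ee_rot: [0.984, 0.178, -0.001, -0.0]
ft_force: [0.1, -0.4, -1.1]
grip_width: 1.0
grip_force: 0.0
pos [0.616  0.1034 0.1448] t 9.85 w 0.9999957215967121 F [ 0.6 -0.1  0.9]
tin_mid 0.61 [322. 165.  94.  94.] xy [0.6457 0.1148] res [-0.   0.  -0.1  0.1] tool/0.5 [ 0.0624 -0.0005  0.2898]
cork_mat 0.92 [319. 153. 123. 121.] xy [0.6447 0.1157] res [ 0.1 -0.1 -0.5  0.6] tool/0.5 [ 0.0607 -0.0028  0.2898]
pos [0.6169 0.1037 0.1449] t 10.0 w 1.0015563179503875 F [-0.5  0.2 -0.8]
tin_mid 0.97 [187. 197.  28.  24.] xy [0.4886 0.4384] res [ 0.1 -0.1  0.5 -0.5] tool/0.5 [-0.005  -0.7167  0.2899]
tin_mid 0.78 [195. 251.  27.  24.] xy [0.3347 0.4092] res [ 0.6 -0.6  0.3 -0.3] tool/0.5 [-0.3138 -0.7702  0.2899]
tin_mid 0.67 [203. 162.  30.  24.] xy [0.5894 0.3991] res [-0.1  0.1 -0.4  0.4] tool/0.5 [ 0.1562 -0.5723  0.2898]
```

View pics/w5.png

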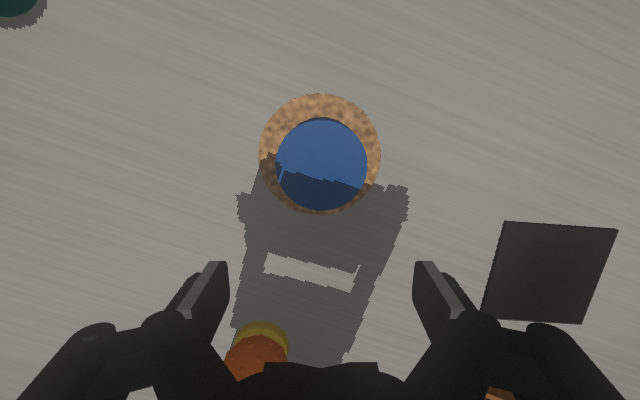

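The tin stands on the mat at (322,165), inside the cork ring at (319,153), 1.3 mm off centre. Next, the canister.

```bash
python3 -m handwheel '[[-0.08,0.08,-0.05,0,0,0,0],[-0.16,0.16,-0.05,0,0,0,0],[-0.24,0.24,-0.05,0,0,0,0],[-0.32,0.32,-0.05,0,0,0,0],[-0.40,0.40,-0.05,0,0,0,0],[-0.48,0.48,-0.05,0,0,0,0],[-0.56,0.56,-0.05,0,0,0,0],[-0.64,0.64,-0.05,0,0,0,0],[-0.653,0.666,-0.05,0,0,0,0],[-0.653,0.666,-0.05,0,0,0,0],[-0.653,0.666,-0.05,0,0,0,0]]'; python3 f.py wrist w6 canister_mid
```

```text
time_s: 11.42
ee_pos: [0.4282, -0.3218, 0.1701]
ee_rot: [0.984, 0.179, -0.0, -0.0]
ft_force: [-0.3, -0.6, -0.1]
grip_width: 0.999
grip_force: 0.0
pos [ 0.4282 -0.3217  0.1702] t 11.475 w 0.9983558423711272 F [ 0.6  0.3 -0.5]
canister_mid 0.58 [320. 197.  80.  86.] xy [ 0.43   -0.3206] res [ 0.5 -0.5 -0.2  0.1] tool/0.5 [ 0.0041 -0.0008  0.3405]
```

View pics/w6.png

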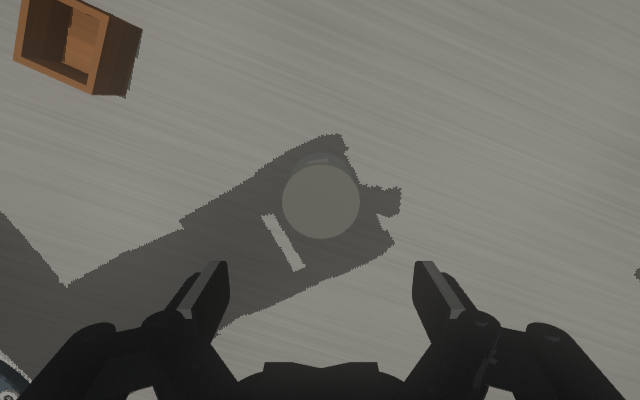

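The canister is at (320,197), 2 mm from the tool axis. Grasping it.

```bash
python3 -m handwheel '[[0.004,-0.001,0.10,0,0,0,0],[0.004,-0.001,0.19,0,0,0,0],[0.004,-0.001,0.24,0,0,0,0],[0.004,-0.001,0.264,0,0,0,0],[0.004,-0.001,0.264,0,0,0,255],[0.004,-0.001,0.264,0,0,0,255],[0.004,-0.001,0.264,0,0,0,255],[0.004,-0.001,0.264,0,0,0,255],[0.004,-0.001,0.264,0,0,0,255],[0.004,-0.001,0.264,0,0,0,255],[0.004,-0.001,0.264,0,0,0,255]]'
```

```text
time_s: 12.9
ee_pos: [0.4299, -0.322, 0.0394]
ee_rot: [0.984, 0.178, 0.001, 0.001]
ft_force: [0.8, 0.9, 8.1]
grip_width: 0.689
grip_force: 65.0
```

```bash
python3 -m handwheel '[[0,0,-0.08,0,0,0,255],[0,0,-0.18,0,0,0,255],[0.04,-0.04,-0.24,0,0,0,255],[0.12,-0.11,-0.24,0,0,0,255],[0.20,-0.19,-0.24,0,0,0,255],[0.28,-0.27,-0.24,0,0,0,255],[0.37,-0.35,-0.24,0,0,0,255],[0.46,-0.43,-0.24,0,0,0,255],[0.55,-0.51,-0.24,0,0,0,255],[0.63,-0.59,-0.24,0,0,0,255],[0.69,-0.645,-0.24,0,0,0,255],[0.711,-0.667,-0.24,0,0,0,255]]'; python3 -m handwheel '[[0,0,0,0,0,0,255],[0,0,0,0,0,0,255]]'; python3 f.py wrist w7 canister_mid:.12 tin_mid:.004 cork_mat
```

```text
time_s: 14.4
ee_pos: [0.6454, 0.1173, 0.1583]
ee_rot: [0.984, 0.179, 0.0, -0.0]
ft_force: [0.3, -0.6, -2.7]
grip_width: 0.685
grip_force: 65.6
time_s: 14.65
ee_pos: [0.6447, 0.1141, 0.1583]
ee_rot: [0.984, 0.178, -0.0, 0.0]
ft_force: [0.1, 0.1, -1.6]
grip_width: 0.686
grip_force: 65.6
pos [0.6448 0.1141 0.1584] t 14.7 w 0.6867117038683787 F [ 0.2 -0.1 -1.9]
canister_mid 0.75 [322. 282. 160. 173.] xy [0.6479 0.1153] res [-1.7  1.7 -4.4  4.6] tool/0.5 [ 6.600e-03 -1.000e-04  3.168e-01]
canister_mid 0.27 [323. 186.  85.  58.] xy [0.6906 0.1314] res [-48.8  48.4 -55.6  62.1] tool/0.5 [ 9.800e-02 -3.000e-04  3.168e-01]
tin_mid 0.93 [321. 184.  89.  54.] xy [0.6587 0.119 ] res [  0.1  -0.1 -15.7  15.9] tool/0.5 [0.0291 0.0008 0.3169]
tin_mid 0.9 [ 13. 141.  18.  62.] xy [0.6072 0.3502] res [-50.1  59.8  -9.5  16.8] tool/0.5 [ 0.0946 -0.4685  0.3168]
cork_mat 0.9 [319. 174. 115.  86.] xy [0.6537 0.1188] res [ -0.5   0.5 -11.3  13.9] tool/0.5 [ 0.0194 -0.0021  0.317 ]
```

View pics/w7.png

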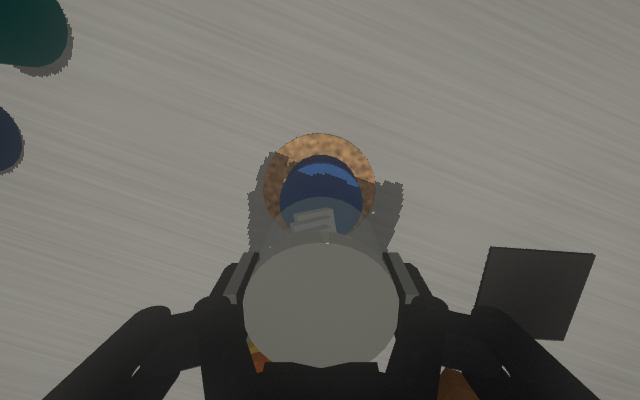

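The canister is upright in the jaws at (322,300), over the tin at (321,184). Lowering.

```bash
python3 -m handwheel '[[0.002,-0.001,0.08,0,0,0,255],[0.002,-0.001,0.12,0,0,0,255],[0.002,-0.001,0.14,0,0,0,255],[0.002,-0.001,0.148,0,0,0,255],[0.002,-0.001,0.148,0,0,0,255],[0.002,-0.001,0.148,0,0,0,255]]'
```

```text
time_s: 15.6
ee_pos: [0.6463, 0.1163, 0.0852]
ee_rot: [0.984, 0.178, 0.001, 0.0]
ft_force: [-0.2, 0.1, -1.3]
grip_width: 0.69
grip_force: 65.6
```

```bash
python3 -m handwheel '[[0,0,0.003,0,0,0,255],[0,0,0.003,0,0,0,255]]';python3 -c "
from h import *
s=observe();print(s['ee_pos'],s['ft_force'])"
```

```text
time_s: 15.85
ee_pos: [0.6462, 0.1163, 0.0835]
ee_rot: [0.984, 0.178, 0.001, 0.0]
ft_force: [-0.7, -0.2, 3.9]
grip_width: 0.684
grip_force: 66.1
[0.64623162 0.11626537 0.08350948] [-0.7067164  -0.18609156  3.9003019 ]
```

```bash
python3 -m handwheel '[[0,0,0,0,0,0,0],[0,0,0,0,0,0,0],[0,0,0,0,0,0,0],[0,0,0,0,0,0,0],[0,0,0,0,0,0,0],[0,0,-0.08,0,0,0,0],[0,0,-0.18,0,0,0,0],[0,0,-0.24,0,0,0,0],[-0.06,0,-0.24,0,0,0,0],[-0.06,0,-0.24,0,0,0,0]]'; python3 f.py wrist w8 canister_mid:.044 tin_mid:.004 cork_mat;  python3 f.py top t8 canister_mid:.044 peg_box_mid
```

```text
time_s: 17.1
ee_pos: [0.6168, 0.1053, 0.2032]
ee_rot: [0.984, 0.178, -0.0, 0.0]
ft_force: [-0.3, 0.6, 0.1]
grip_width: 0.997
grip_force: 0.0
pos [0.6176 0.1055 0.2031] t 17.15 w 0.9993817842217003 F [ 0.9 -0.7  1.1]
canister_mid 0.86 [322. 164.  87.  88.] xy [0.6467 0.1162] res [ 0.1 -0.1 -0.4  0.3] tool/0.5 [0.0609 0.0005 0.4059]
tin_mid 0.9 [ 14. 314.  22.  52.] xy [0.3605 0.3684] res [-32.6  36.9  -7.5  11.5] tool/0.5 [-0.2983 -0.6728  0.4054]
tin_mid 0.89 [ 29. 101.  54.  78.] xy [0.5983 0.3704] res [-26.6  31.1  -0.3   3.4] tool/0.5 [ 0.1483 -0.5096  0.4055]
tin_mid 0.68 [334. 131.  47.  24.] xy [0.6689 0.1125] res [-16.   16.  -23.3  28.1] tool/0.5 [0.0994 0.023  0.4055]
tin_mid 0.45 [  2. 187.  -1.  24.] xy [0.5064 0.3859] res [-48.3  55.7 -22.9  29. ] tool/0.5 [-0.0128 -0.603   0.4055]
pos [0.6182 0.1058 0.2025] t 17.35 w 0.9978944934531416 F [-0.5 -0.2  0.4]
peg_box_mid 0.68 [379. 204.  19.  22.] xy [ 0.4745 -0.1144] res [ 0.5 -0.5 -0.1  0.1] tool/0.5 [-0.4235  0.3116  0.405 ]
```

View pics/w8.png

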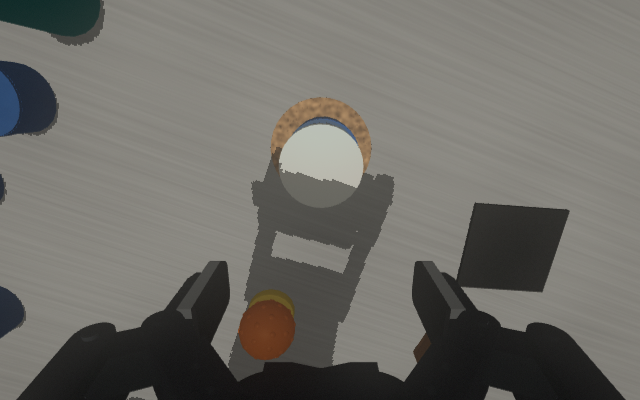

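The canister is centred on the tin, with its lid at (322,165) and 1.7 mm off. Next, the peg box.

```bash
python3 -m handwheel '[[-0.08,0.06,0,0,0,0,0],[-0.16,0.12,0,0,0,0,0],[-0.24,0.18,0,0,0,0,0],[-0.32,0.24,0,0,0,0,0],[-0.40,0.30,0,0,0,0,0],[-0.423,0.312,0,0,0,0,0],[-0.423,0.312,0,0,0,0,0],[-0.423,0.312,0,0,0,0,0]]'
cat > b.py <<'E'
from h import *
c=cam("wrist"); s=observe(); cv2.imwrite("pics/w9.png",c["frame"]); r=regions_of("wrist","peg_box_mid")
for q in r:
    m=q["region"].astype(np.uint8); k=cv2.findNonZero(m)[:,0]; b=q["bbox"]; x0=ray(c,b[0],b[1],.021)
    H=cv2.convexHull(k.astype(np.float32))
    def f(p):
        P=np.array([proj(c,X) for X in box(.056,0,.042,p[2])+[p[0],p[1],0]],dtype=np.float32); M=cv2.convexHull(P)
        return [cv2.pointPolygonTest(M,(float(h[0,0]),float(h[0,1])),True) for h in H]+[cv2.pointPolygonTest(H,(float(h[0,0]),float(h[0,1])),True) for h in M]
    best=min((least_squares(f,[*x0[:2],y],x_scale=[.01,.01,10],diff_step=1e-3,loss="soft_l1") for y in range(1,90,15)),key=lambda o:o.cost)
    yaw=Rn.from_quat(s["ee_rot"]).as_euler("ZYX",degrees=True)[0]
    print(round(q["confidence"],2),np.round(b),best.x,best.cost,"toolyaw",yaw,"tool",np.round(totool([*best.x[:2],0])/.5,4))
print(s["ee_pos"])
E
python3 b.py
```

```text
time_s: 18.45
ee_pos: [0.4752, -0.1139, 0.2028]
ee_rot: [0.984, 0.179, 0.0, -0.0]
ft_force: [0.1, 0.0, -0.5]
grip_width: 0.999
grip_force: 0.0
0.78 [316. 185.  79.  82.] [ 0.47485788 -0.10955403 -3.89609483] 8.353043736261666 toolyaw 20.624939375621324 tool [ 0.0026 -0.0082  0.4054]
[ 0.47515512 -0.1138335   0.20272883]
```

View pics/w9.png

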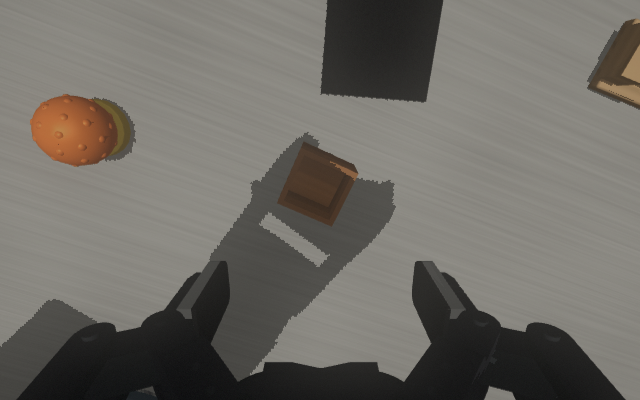

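The box is at (317,185), turned about 24.5° clockwise relative to the tool. I'll align the tool, go down partway and look again.

```bash
python3 -m handwheel '[[0.003,-0.008,0.05,0,0,0.1,0],[0.003,-0.008,0.12,0,0,0.2,0],[0.003,-0.008,0.14,0,0,0.27,0],[0.003,-0.008,0.14,0,0,0.272,0],[0.003,-0.008,0.14,0,0,0.272,0]]'
sed -i 's/w9.png/w10.png/' b.py; python3 b.py
```

```text
time_s: 19.18
ee_pos: [0.475, -0.1102, 0.1333]
ee_rot: [0.999, -0.033, 0.0, 0.0]
ft_force: [-0.4, 0.2, -1.4]
grip_width: 1.001
grip_force: 0.0
0.78 [322. 209.  84.  84.] [ 0.4750564  -0.10972658 85.66672556] 4.583560833408992 toolyaw -3.7788468824161425 tool [-2.000e-04 -1.400e-03  2.669e-01]
[ 0.47502063 -0.1102579   0.13343152]
```

View pics/w10.png

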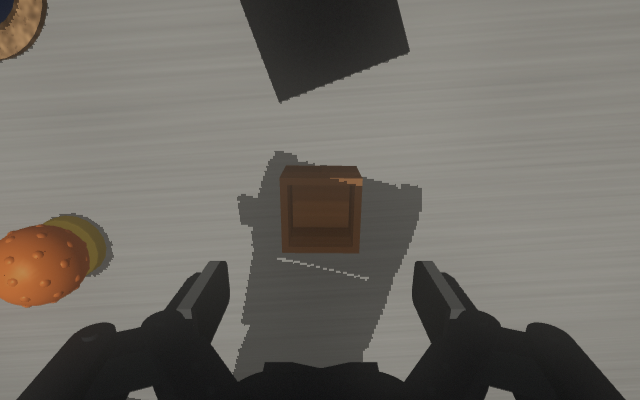

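The box is now square to the jaws at (320,209). Grasping it.

```bash
python3 -m handwheel '[[0,-0.001,0.08,0,0,0,0],[0,-0.001,0.16,0,0,0,0],[0,-0.001,0.20,0,0,0,0],[0,-0.001,0.205,0,0,0,255],[0,-0.001,0.205,0,0,0,255],[0,-0.001,0.205,0,0,0,255],[0,-0.001,0.205,0,0,0,255],[0,-0.001,0.205,0,0,0,255],[0,-0.001,0.205,0,0,0,255],[0,-0.001,0.205,0,0,0,255]]'
python3 -c "
from h import *
s=observe();print(s['ee_pos'],totool([.6467,.1162,0])/.5)"
```

```text
time_s: 20.52
ee_pos: [0.4751, -0.1101, 0.0311]
ee_rot: [0.999, -0.034, 0.001, 0.0]
ft_force: [-0.4, -0.4, 7.5]
grip_width: 0.651
grip_force: 64.1
[ 0.47505119 -0.11005635  0.03114202] [ 0.31151117 -0.47492066  0.06254169]
```

```bash
python3 -m handwheel '[[0,0,-0.08,0,0,0,255],[0,0,-0.18,0,0,0,255],[0,0,-0.28,0,0,0,255],[0.04,-0.06,-0.318,0,0,0,255],[0.10,-0.15,-0.318,0,0,0,255],[0.16,-0.24,-0.318,0,0,0,255],[0.21,-0.32,-0.318,0,0,0,255],[0.26,-0.40,-0.318,0,0,0,255],[0.30,-0.455,-0.318,0,0,0,255],[0.312,-0.475,-0.318,0,0,0,255],[0.312,-0.475,-0.318,0,0,0,255],[0.312,-0.475,-0.318,0,0,0,255]]'; python3 f.py wrist w11 canister_mid:.044 cork_mat; python3 -c "
from h import *
s=observe();print(s['ee_pos'],totool([.6467,.1162,.1301])/.5)"
```

```text
time_s: 22.02
ee_pos: [0.6459, 0.1154, 0.1894]
ee_rot: [0.999, -0.035, -0.0, 0.0]
ft_force: [-0.9, 0.0, -0.7]
grip_width: 0.646
grip_force: 64.0
pos [0.646  0.1154 0.1895] t 22.075 w 0.6474141000077868 F [-0.4 -0.1 -0.2]
canister_mid 0.87 [319. 181.  84.  48.] xy [0.6662 0.1154] res [ -3.3   3.3 -23.8  23.1] tool/0.5 [ 0.0403 -0.0027  0.379 ]
cork_mat 0.72 [321. 169. 101.  74.] xy [0.6546 0.1152] res [ -1.    1.  -12.2  14.8] tool/0.5 [ 0.0169 -0.0004  0.379 ]
[0.64615301 0.11558308 0.18951597] [ 0.00100806 -0.00131338  0.11883184]
```

View pics/w11.png

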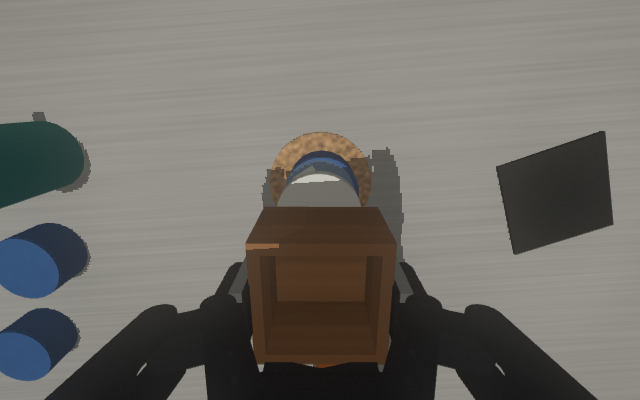

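The box is level and square in the jaws at (320,290), above the canister lid at (319,185). Lowering.

```bash
python3 -m handwheel '[[0.001,-0.001,0.06,0,0,0,255],[0.001,-0.001,0.09,0,0,0,255],[0.001,-0.001,0.11,0,0,0,255],[0.001,-0.001,0.116,0,0,0,255],[0.001,-0.001,0.118,0,0,0,255],[0.001,-0.001,0.118,0,0,0,255]]'
```

```text
time_s: 22.92
ee_pos: [0.6472, 0.1169, 0.1309]
ee_rot: [0.999, -0.034, 0.0, -0.0]
ft_force: [0.1, -0.8, -0.8]
grip_width: 0.647
grip_force: 64.0
```

```bash
python3 -m handwheel '[[0,0,0.002,0,0,0,255],[0,0,0.003,0,0,0,255],[0,0,0.003,0,0,0,255]]'
```

```text
time_s: 23.3
ee_pos: [0.6473, 0.1169, 0.1302]
ee_rot: [0.999, -0.034, 0.001, -0.0]
ft_force: [-3.4, 0.2, 8.9]
grip_width: 0.645
grip_force: 65.2
```

Contact (8.9 N). Releasing, rising and checking.

```bash
python3 -m handwheel '[[0,0,0,0,0,0,0],[0,0,0,0,0,0,0],[0,0,0,0,0,0,0],[0,0,0,0,0,0,0],[0,0,0,0,0,0,0],[0,0,-0.08,0,0,0,0],[0,0,-0.16,0,0,0,0],[0,0,-0.22,0,0,0,0],[-0.06,0,-0.22,0,0,0,0],[-0.06,0,-0.22,0,0,0,0]]'; sed -e 's/w10.png/w12.png/' -e 's/,\.021)/,.12)/' -e 's/+\[p\[0\],p\[1\],0\]/+[p[0],p[1],.099]/' b.py > b2.py; python3 b2.py; python3 f.py top t12 ball_mid
```

```text
time_s: 24.55
ee_pos: [0.616, 0.1191, 0.2393]
ee_rot: [0.999, -0.034, -0.0, -0.0]
ft_force: [0.1, -0.1, 0.8]
grip_width: 0.999
grip_force: 0.0
0.69 [321. 167.  84.  83.] [ 0.64767529  0.11731026 85.81340101] 3.1818904290135688 toolyaw -3.9105664865294596 tool [ 0.0606 -0.001   0.4779]
[0.61684785 0.11896268 0.23913524]
pos [0.6175 0.1188 0.2387] t 24.7 w 1.0019665340481116 F [ 0.7  0.7 -1. ]
```

View pics/w12.png

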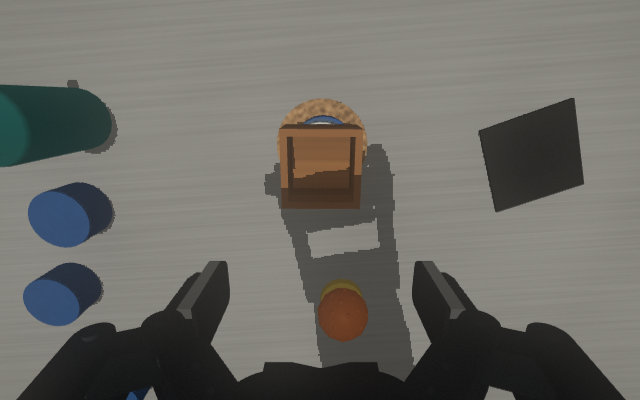

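The box sits centred on the lid at (321,167), about 1 mm off. Next, the ball, which shows at (343,315).

```bash
python3 -m handwheel '[[-0.08,0.013,0,0,0,0,0],[-0.16,0.026,0,0,0,0,0],[-0.24,0.04,0.02,0,0,0,0],[-0.32,0.05,0.10,0,0,0,0],[-0.34,0.055,0.14,0,0,0,0],[-0.34,0.055,0.14,0,0,0,0],[-0.34,0.055,0.14,0,0,0,0]]'; python3 f.py wrist w13 ball_mid
```

```text
time_s: 25.62
ee_pos: [0.447, 0.1032, 0.1696]
ee_rot: [0.999, -0.034, 0.001, -0.0]
ft_force: [0.9, -0.8, 0.5]
grip_width: 1.0
grip_force: 0.0
pos [0.4469 0.1032 0.1697] t 25.675 w 0.9956882599733144 F [-0.  -0.7 -0.3]
ball_mid 0.66 [318. 196.  69.  72.] xy [0.4481 0.1044] res [-0.  0. -0.  0.] tool/0.5 [ 0.002  -0.0025  0.3392]
```

View pics/w13.png

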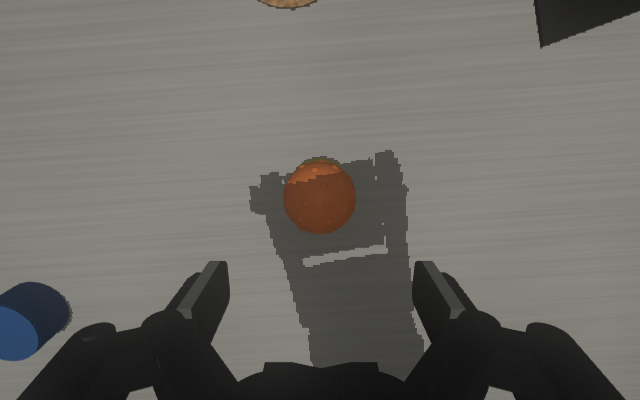

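The ball is at (320,197), 2 mm from the tool axis. Grasping it slightly above the equator.

```bash
python3 -m handwheel '[[0.002,-0.0025,0.10,0,0,0,0],[0.002,-0.0025,0.18,0,0,0,0],[0.002,-0.0025,0.23,0,0,0,0],[0.002,-0.0025,0.251,0,0,0,0],[0.002,-0.0025,0.251,0,0,0,255],[0.002,-0.0025,0.251,0,0,0,255],[0.002,-0.0025,0.251,0,0,0,255],[0.002,-0.0025,0.251,0,0,0,255],[0.002,-0.0025,0.251,0,0,0,255],[0.002,-0.0025,0.251,0,0,0,255],[0.002,-0.0025,0.251,0,0,0,255]]'
python3 -c "
from h import *
s=observe();print(s['ee_pos'],totool([.6477,.1173,.2])/.5)"
```

```text
time_s: 27.1
ee_pos: [0.4474, 0.1044, 0.0444]
ee_rot: [0.999, -0.034, 0.001, -0.0]
ft_force: [-1.6, 0.5, 7.6]
grip_width: 0.677
grip_force: 63.1
[0.44739905 0.10441944 0.0444189 ] [ 0.39856719 -0.05325792 -0.31028248]
```

```bash
python3 -m handwheel '[[0,0,-0.08,0,0,0,255],[0,0,-0.18,0,0,0,255],[0,0,-0.28,0,0,0,255],[0.04,-0.005,-0.34,0,0,0,255],[0.12,-0.016,-0.34,0,0,0,255],[0.20,-0.027,-0.34,0,0,0,255],[0.28,-0.037,-0.34,0,0,0,255],[0.35,-0.047,-0.34,0,0,0,255],[0.39,-0.053,-0.34,0,0,0,255],[0.398,-0.053,-0.34,0,0,0,255],[0.398,-0.053,-0.34,0,0,0,255],[0.398,-0.053,-0.34,0,0,0,255]]'; python3 f.py wrist w14 ball_mid:.17; python3 -c "
from h import *
s=observe();print(s['ee_pos'],s['grip_width'],totool([.6477,.1173,.1684])/.5)"
```

```text
time_s: 28.6
ee_pos: [0.6463, 0.1171, 0.2136]
ee_rot: [0.999, -0.034, -0.0, -0.0]
ft_force: [-0.6, -0.3, -0.3]
grip_width: 0.678
grip_force: 64.3
pos [0.6464 0.1171 0.2136] t 28.65 w 0.6737102059102578 F [-0.1  0.2 -0.5]
ball_mid 0.7 [322. 283. 135. 140.] xy [0.6478 0.1168] res [-0.1  0.1  1.1 -1.2] tool/0.5 [0.0025 0.0005 0.4272]
[0.64651488 0.11711861 0.21359942] 0.6688511829915975 [ 0.00233271 -0.00051807  0.09039907]
```

View pics/w14.png

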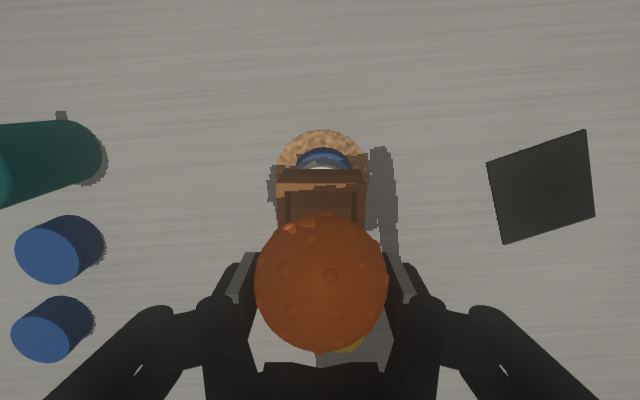

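The ball is held at (322,283) over the box mouth. Lowering.

```bash
python3 -m handwheel '[[0.001,0,0.04,0,0,0,255],[0.001,0,0.065,0,0,0,255],[0.001,0,0.08,0,0,0,255],[0.001,0,0.086,0,0,0,255],[0.001,0,0.086,0,0,0,255],[0.001,0,0.086,0,0,0,255]]'
```

```text
time_s: 29.45
ee_pos: [0.6477, 0.1171, 0.1707]
ee_rot: [0.999, -0.034, 0.0, -0.0]
ft_force: [0.2, 0.9, -0.5]
grip_width: 0.676
grip_force: 64.3
```

```bash
python3 -m handwheel '[[0,0,0.002,0,0,0,255],[0,0,0.004,0,0,0,255],[0,0,0.004,0,0,0,255]]'
```

```text
time_s: 29.82
ee_pos: [0.6478, 0.1171, 0.1689]
ee_rot: [0.999, -0.034, 0.001, -0.0]
ft_force: [-1.5, -0.2, 5.2]
grip_width: 0.672
grip_force: 64.7
```

Contact is made. Releasing and withdrawing.

```bash
python3 -m handwheel '[[0,0,0,0,0,0,0],[0,0,0,0,0,0,0],[0,0,0,0,0,0,0],[0,0,0,0,0,0,0],[0,0,0,0,0,0,0],[0,0,-0.06,0,0,0,0],[0,0,-0.12,0,0,0,0],[0,0,-0.20,0,0,0,0],[-0.08,0,-0.20,0,0,0,0],[-0.16,0,-0.20,0,0,0,0],[-0.24,0,-0.20,0,0,0,0],[-0.24,0,-0.20,0,0,0,0]]'; python3 f.py wrist w15 ball_mid:.124; python3 f.py scene s15 ball_mid:.124; python3 -c "
import cv2,numpy as np
a=cv2.imread('pics/w15.png');b=cv2.imread('pics/s15.png')[140:340,180:500]
cv2.imwrite('pics/end.png',np.hstack([cv2.resize(a,(400,250)),cv2.resize(b,(400,250))]))"
```

```text
time_s: 31.32
ee_pos: [0.526, 0.1255, 0.2688]
ee_rot: [0.999, -0.034, -0.0, -0.0]
ft_force: [0.9, 0.3, 0.5]
grip_width: 1.003
grip_force: 0.0
pos [0.5274 0.1254 0.2689] t 31.375 w 0.9988297588898517 F [ 0.3  0.8 -0.7]
ball_mid 0.71 [323.  39.  95.  79.] xy [0.6376 0.1174] res [  1.   -1.  -11.6  14.5] tool/0.5 [0.2189 0.0008 0.5378]
pos [0.5284 0.1253 0.2686] t 31.475 w 1.0023926173982165 F [-0.1  0.6 -0.1]
ball_mid 0.94 [337. 210.  26.  21.] xy [0.6469 0.1193] res [ 0.4 -0.4 -0.1  0.2] tool/0.5 [ 0.2367 -0.0043  0.5368]
ball_mid 0.63 [335. 253.  26.  19.] xy [0.8021 0.1708] res [-1.6  1.6 -3.9  3.5] tool/0.5 [ 0.5393 -0.1284  0.5369]
```

View pics/end.png

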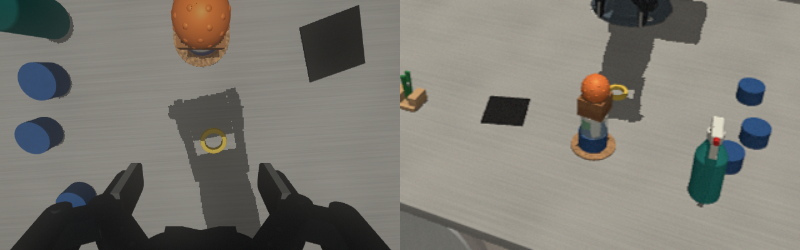

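The end picture shows the tower upright on the cork mat, in order tin, canister, box and ball. The ball is at (595,88) in the right half, fitted at the seated height, and the ring is empty. The gripper is clear and the spray bottle and rack haven't moved.

```bash
python3 -c "
from cell import *
print(job_done())"
```

```text
the job is handed in; nothing more can be done
None
```

I built the tower on the cork mat in the order asked (blue tin, canister, peg box, orange ball), each piece within about 2 mm of centre, and handed the job in at about 31 s; the spray bottle and peg rack were not touched.

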